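# Send the orange hinge carrier round its guide lane

## Robot

A 6-joint arm with a two-finger parallel gripper is mounted at the origin on the work surface. World frame = base frame: x ahead of the robot, y to its left, z up, the work surface at z = 0. Lengths are in m, angles in rad, forces in N, time in s.
With the tool pointing down it reaches from about 0.3 to 0.875 m from the base axis. Payload 6.4 kg.
Tool frame: the origin (TCP) lies at the very end of the fingers, on their centre line; the grasp point (between the pads) lies 19 mm behind it; z points along the fingers, y is the line along which they close (so a half turn about z gives the same grasp; the last joint's range is limited). The gripper opens to 85 mm and grips with 20 to 120 N. Pads are 22 mm wide; open, the fingers measure 114 mm over their backs; the gripper's body (76 mm by 85 mm) begins 54 mm behind the grasp point. The pads swing forward as they close: fully open they stand 13 mm farther back than shut.
Start: joints at [-1.318, 0.181, 1.607, -0, 1.354, -0.206], TCP at [0.255, -0.516, 0.231] pointing down, gripper open.
Joint ranges: [-2.99, 2.99], [-0.89, 2.07], [0.3, 2.58], [-1.14, 4.28], [0, 2.63], [-3.12, 3.12]. Speed limits (rad/s): [2.57, 2.57, 3.01, 3.14, 3.14, 3.14].

## Interface

Orientations are given as a unit quaternion [w, x, y, z].
In Python, from bench import ctrl, camera, calibration, order, outline_of gives the robot as it stands.
- The arm moves only by the tool move_arm, never from a script. Its argument "series" is a list that holds one entry, the list of rows, each a list of 5 numbers: the opening, from 0 (shut) to 1 (fully open), then the shift along the tool's x, y, z in mm, then the turn about the tool's z in rad. A call has exactly 10 rows; each row is the pose to reach, as a shift and turn from the pose commanded when the call began, along the tool's axes at that moment; what a row does not reach only later rows make up. A row lasts 1/12 s, in which the tool goes at most 41.7 mm and 7.16 degrees, less where a joint would pass 70% of its speed; a pose out of reach is approached as far as the arm can. A call with a gripper value outside its range is refused whole. The fingers move at their own pace and stop on an object; the grip force is fixed at half the most. Time passes only in rows, so rows that repeat a pose let the fingers close, or fill a call up. It gives the time, the measured TCP pose, the force, the opening and the grip force at its end, in the units of the state.
- ctrl.get_obs(): the state, without advancing time (a new reading comes with each control period).
- camera(name): name is "scene" or "top" or "wrist"; returns (picture, depth): 480x640x3 uint8, blue, green, red; 480x640 float32, m along the optical axis (not along the pixel's ray), 0 where there is no reading.
- calibration(name): a dict with "intrinsics" (3x3 intrinsics, pixels), "rvec" (rotation vector, rad) and "tvec" (3), from world to camera coordinates, as OpenCV has them. Camera axes: x right, y down, z forward; pixel columns grow to the right and rows downward; lengths in m; the calibration is good to about 2 mm. A picture is of the moment at which its call begins: read the wrist's pose just before it. calibration takes no time and is no camera call; for the wrist camera it gives the pose at the moment of the call.
- order.hand_in(): hands the job in; it is judged then, once.
Trained networks look in the newest picture that a camera, given by its name, has taken for a name from the list of things; names that differ only in an ending like _2 or _b are one class to them, and where a whole thing is asked for, a point or a joint stands for the part that bears it (a point fixed in the world has none). Each returns a list of dicts, best first, with "conf" (0 to 1); they miss things now and then, are a little off and sometimes report something else, mostly with a low value. They report only what shows in the picture. A call takes as long as a camera call. They do not tell look-alikes from the thing itself.
- outline_of(target, camera): "region" (480x640 bool, what is visible of it) and "bbox" ([centre column, centre row, width, height] in pixels, round what is visible of it).
The state is a dict: "time_s": time; "q": joint angles; "dq": joint speeds; "joint_efforts": joint torques, N m; "eef_pos": TCP position; "eef_rot": TCP orientation; "wrist_force": force on the tool from outside, world axes, zero at the start; "torque": the same for the moment, N m; "opening": opening from 0.0 (shut) to 1.0 (fully open); "grasp_force": force on a finger pad.
Only numpy, scipy, OpenCV 4.12 (cv2) and the standard library are available. Lean on these libraries where they do the work, as an engineer would, in place of code of your own. Each camera call takes 0.05 s, during which the arm holds its last target. There are 200 camera calls.

## Task

On the fittings bench, push the orange carrier along its curved guide lane, round the corner and on until it rests against the yellow end stop, keeping it upright and down in the lane all the way. Leave the blue carrier in the other lane where it is.

Things in the scene. Friction and masses are not known exactly. Their poses are not given: they have to be found in the camera images.
- orange_carrier: Orange carrier, an upright puck 62 mm across and 50 mm high, about 0.3 kg, with a thin steel hinge plate on top (55 mm over all). Origin: centre of its underside, z up. Stands loose on the base plate in the straight entry of either lane, 40 to 80 mm short of the arc's start; slick plastic, slides lightly (friction about 0.25). Its sides rise 32 mm above the rails, so it can be pushed from behind above them.
- blue_carrier: Blue carrier, an upright puck 62 mm across and 50 mm high, about 0.3 kg, with a thin steel hinge plate on top (55 mm over all), to be left alone in the entry of the other lane. Origin: centre of its underside.
- left_lane: Curved lane fixed on the robot's left: grey base 6 mm thick (x -105..145, y -145..115 mm), channel 74 mm wide, aluminium rails 8 mm thick, tops 24 mm above bench. Origin: on the bench under the arc's centre, z up. Centreline: open entry (-105,-90), along +x to (0,-90), quarter circle radius 90 about the origin to (90,0), along +y to the yellow stop's face at y 105. Carrier home: (90,74).
- right_lane: The lane on the robot's right, identical to the left one (not mirrored: it too runs along its +x, then bends left to its +y), same frame and sizes. Both stand at varying places, each turned by -0.2 to 0.35 rad. The carrier pushed may be in either.
Not all that is in view belongs to the job. What is shaped like the orange_carrier but pink or turquoise is not meant.

How it is judged:
By the outcome, as a careful person would: the job done as asked, in the order asked, and still so for the second after the job is handed in, with the robot touching nothing.
It also fails if it takes over 40 s, if anything falls off the work surface, if the arm or the gripper's body presses on something with over 40 N, if the wrist force passes 120 N, or if a joint passes its speed limit or range.

## Working session

There is one attempt and no reset: what is moved stays moved. The work goes in short steps, Python scripts to look and compute and a tool call to move; the robot and the scene stay as the last step left them, time stands still between calls to the robot, and variables do not carry over. Pictures are saved under pics/ and viewed, at most 10 in all, crops included, and the job is handed in when it is done.

Besides the shell and the picture viewer there is one more tool, called after "Emit:" as a command line: name --argument value ..., lists and objects as JSON in quotes. move_arm: Moves the arm, as the interface text tells. Its arguments: {"type":"object","properties":{"series":{"type":"array","items":{"type":"array","items":{"type":"array","items":{"type":"number"}}}}},"required":["series"]}

```bash
mkdir -p pics; ls; cat > h.py <<'E'
import numpy as np, cv2
from bench import ctrl, camera, calibration, order, outline_of
def world(cal,depth,mask):
    v,u=np.nonzero(mask&(depth>0)); d=depth[v,u]
    K=np.array(cal["intrinsics"]); R=cv2.Rodrigues(np.array(cal["rvec"],float))[0]; t=np.array(cal["tvec"],float).ravel()
    P=np.stack([(u-K[0,2])/K[0,0]*d,(v-K[1,2])/K[1,1]*d,d],1)
    return (P-t)@R, u, v
E
python3 - <<'E'
from h import *
for c in ("top","scene"):
    im,d=camera(c); cv2.imwrite(f"pics/{c}0.png",im); np.savez(f"{c}0.npz",im=im,d=d)
    cal=calibration(c)
    for n in ("orange_carrier","blue_carrier","left_lane","right_lane"):
        for r in outline_of(n,c)[:4]:
            P,u,v=world(cal,d,r["region"]); 
            print(c,n,round(r["conf"],2),np.round(r["bbox"]),len(P), np.round(np.median(P,0),3) if len(P) else "", im[r["region"]].mean(0).round())
print(ctrl.get_obs())
E
```

```text
pics
top orange_carrier 0.85 [228. 298.  53.  41.] 1689 [0.39  0.056 0.05 ] [ 93.  84. 127.]
top orange_carrier 0.73 [131. 324.  53.  45.] 2032 [0.361 0.187 0.05 ] [122. 128.  67.]
top orange_carrier 0.66 [213. 201.  47.  42.] 1772 [0.526 0.078 0.056] [ 73. 116. 176.]
top blue_carrier 0.84 [466. 188.  54.  44.] 1851 [ 0.551 -0.28   0.056] [122.  80.  54.]
top left_lane 0.77 [166. 169. 182. 165.] 26366 [0.595 0.169 0.006] [110. 114. 118.]
top right_lane 0.83 [402. 167. 207. 198.] 24661 [ 0.601 -0.185  0.006] [112. 116. 119.]
scene orange_carrier 0.86 [406. 237.  43.  40.] 1379 [0.54  0.073 0.056] [ 44.  82. 146.]
scene orange_carrier 0.83 [354. 190.  30.  45.] 1194 [0.403 0.05  0.049] [ 72.  62. 106.]
scene orange_carrier 0.61 [403. 161.  33.  41.] 1083 [0.371 0.185 0.047] [92. 98. 45.]
scene blue_carrier 0.82 [207. 336.  43.  55.] 1918 [ 0.567 -0.288  0.056] [106.  65.  42.]
scene left_lane 0.59 [461. 266. 209. 154.] 16439 [0.618 0.16  0.008] [ 93.  97. 100.]
scene right_lane 0.73 [278. 357. 235. 210.] 23409 [ 0.623 -0.196  0.007] [ 97. 100. 103.]
{'time_s': 0.5, 'q': array([-1.31826825e+00,  1.80840215e-01,  1.60707867e+00, -2.99827395e-07,
        1.35383560e+00, -2.06324565e-01]), 'dq': array([-1.47172754e-03, -2.56801089e-03, -3.75655939e-05, -7.57346518e-04,
       -5.95664553e-05,  7.15829399e-04]), 'joint_efforts': array([-4.44985144e-04, -4.44447899e+01, -3.51362801e+01, -3.62374913e-04,
        1.95967259e-03, -6.34957516e-06]), 'eef_pos': array([ 0.25467161, -0.51548184,  0.23122775]), 'eef_rot': array([-8.08937217e-05,  9.73797011e-01,  2.27418943e-01, -2.01555501e-06]), 'wrist_force': array([ 0.43186392,  0.06790766, -0.25343096]), 'torque': array([ 0.00497302,  0.00398267, -0.0084702 ]), 'grasp_force': 0.0, 'opening': 0.9992168056136872}
```

View pics/top0.png

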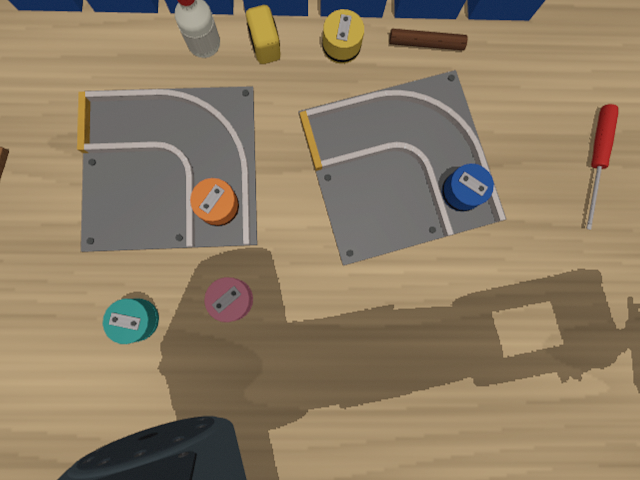

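The top view shows three orange-like pucks: an orange one at (213,201) in the left lane's entry, a pink one at (228,298) and a turquoise one at (131,324), both on the bare bench. The one at (213,201) fits, since it is orange and stands in a lane. The blue carrier is in the right lane at (466,188). I'll confirm with a crop and fit the lane pose.

```bash
cat > fit.py <<'E'
from h import *
from scipy.optimize import least_squares
def lane(P):
    rail=P[(P[:,2]>.020)&(P[:,2]<.028)][:,:2]*1000
    base=P[(P[:,2]>.002)&(P[:,2]<.028)][:,:2]*1000
    (c,s,a)=cv2.minAreaRect(base.astype(np.float32))
    a=np.deg2rad(a); a-=np.pi/2*round(a/(np.pi/2))
    ca,sa=np.cos(a),np.sin(a); off=np.array([ca*20+sa*15, sa*20-ca*15])
    x0=[*(np.array(c)-off),a]
    def res(p):
        ca,sa=np.cos(p[2]),np.sin(p[2]); q=(rail-p[:2])@np.array([[ca,-sa],[sa,ca]])
        x,y=q.T
        d=np.where((x>0)&(y<0),np.hypot(x,y)-90,np.where(x<=0,-y-90,x-90)) # signed offset from centreline
        d=np.where((x<=0)&(y>0),np.hypot(x,y)-90,d)
        return np.clip(abs(abs(d)-41)-3.0,0,15)
    r=least_squares(res,x0,loss="soft_l1",x_scale=[1,1,.01],diff_step=1e-4)
    return x0,s,r.x,np.abs(r.fun).mean(),len(rail)
def tolane(p,w):
    ca,sa=np.cos(p[2]),np.sin(p[2]); return (np.asarray(w)-p[:2])@np.array([[ca,-sa],[sa,ca]])
E
python3 - <<'E'
from fit import *
z=np.load("top0.npz"); im,d=z["im"],z["d"]; cal=calibration("top")
m=np.zeros(d.shape,bool); m[80:256,74:262]=1
P,u,v=world(cal,d,m)
x0,s,p,e,n=lane(P); print(np.round(x0,3),np.round(s),np.round(p,3),e,n)
o=P[(P[:,2]>.046)]; o=o[(o[:,2]<.06)]
c,r=cv2.minEnclosingCircle(o[:,:2].astype(np.float32)*1000); print("carrier",c,r,tolane(p,c), np.median(o[:,2]),o[:,:2].mean(0))
y=P[(im[v,u,0]<60)&(im[v,u,2]>150)&(np.linalg.norm(P[:,:2]*1000-c,axis=1)>60)]
print("stop",np.round(tolane(p,y[:,:2]*1000).min(0)),np.round(tolane(p,y[:,:2]*1000).max(0)),y[:,2].max())
cv2.imwrite("pics/crop.png",cv2.resize(im[80:345,70:290],None,fx=2.2,fy=2.2))
E
```

```text
[5.70827e+02 1.78129e+02 1.70000e-02] [276. 289.] [5.69244e+02 1.72634e+02 4.50000e-02] 1.8744818391107203 3269
carrier (529.4552612304688, 81.84545135498047) 30.940670013427734 [-43.87042032 -88.88760318] 0.05618519465479837 [0.52825521 0.08097255]
stop [ 45. 104.] [134. 114.] 0.02744087682447117
```

View pics/crop.png

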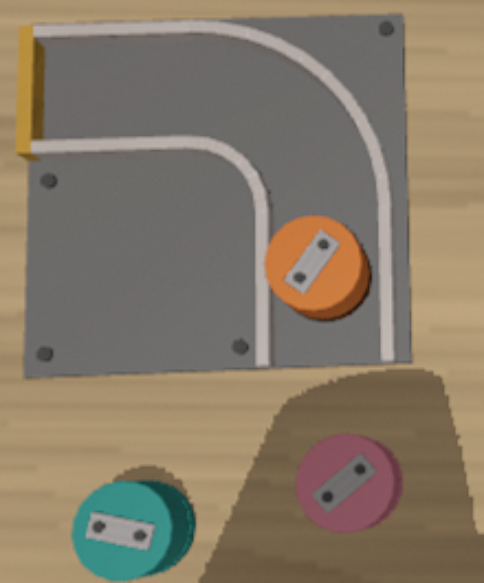

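The crop confirms it: the puck at (316,265) is orange and inside the left lane, and the pink and turquoise look-alikes stand outside. I'll push with shut fingers from behind, above the rails.

```bash
cat > rows.py <<'E'
from fit import *
LP=np.array([569.24,172.63,0.045])
def pose():
    o=ctrl.get_obs(); w,x,y,z=o["eef_rot"]
    yaw=np.arctan2(2*(x*y+w*z),1-2*(y*y+z*z)); return np.array([*(o["eef_pos"]*1000),yaw]),o
def rows(W):
    p,o=pose(); c,s=np.cos(p[3]),np.sin(p[3])
    for X in W:
        dx,dy=X[0]-p[0],X[1]-p[1]
        print([0,round(c*dx+s*dy),round(s*dx-c*dy),round(p[2]-X[2]),round(p[3]-X[3],2)])
def center(s): # arclength from arc start -> lane xy,tangent yaw
    if s<0: return s,-90,0
    L=90*np.pi/2
    if s<L: a=s/90; return 90*np.sin(a),-90*np.cos(a),a
    return 90,s-L,np.pi/2
def tw(x,y,yaw,z):
    c,s=np.cos(LP[2]),np.sin(LP[2]); return [LP[0]+c*x-s*y,LP[1]+s*x+c*y,z,yaw+LP[2]]
E
python3 -c "
from rows import *
print(pose()[0]); rows([tw(-106,-90,0,150),tw(-106,-90,0,32)])"
```

```text
[ 2.54671607e+02 -5.15481839e+02  2.31227749e+02  4.58852701e-01]
[0, 454, -438, 81, np.float64(0.41)]
[0, 454, -438, 199, np.float64(0.41)]
```

Emit:
move_arm --series '[[[0,24,-23,4,0.05],[0,48,-46,8,0.1],[0,72,-69,12,0.15],[0,96,-92,16,0.2],[0,120,-115,20,0.25],[0,144,-138,24,0.3],[0,168,-162,28,0.35],[0,192,-185,32,0.41],[0,216,-208,36,0.41],[0,240,-231,40,0.41]]]'

```text
time_s: 1.33
eef_pos: [0.3678, -0.2007, 0.1914]
eef_rot: [0.0, 1.0, 0.024, 0.0]
wrist_force: [1.5, -0.2, -0.3]
opening: -0.0
grasp_force: 0.0
```

```bash
python3 -c "
from rows import *
print(pose()[0]); rows([tw(-106,-90,0,150),tw(-106,-90,0,32)])"
```

```text
[ 3.67847064e+02 -2.00703910e+02  1.91383817e+02  4.81533180e-02]
[0, 113, -274, 41, np.float64(0.0)]
[0, 113, -274, 159, np.float64(0.0)]
```

Emit:
move_arm --series '[[[0,14,-35,5,0],[0,28,-70,10,0],[0,42,-105,15,0],[0,56,-140,20,0],[0,70,-175,25,0],[0,84,-210,30,0],[0,98,-245,35,0],[0,113,-274,41,0],[0,113,-274,41,0],[0,113,-274,41,0]]]'

```text
time_s: 2.17
eef_pos: [0.4669, 0.0786, 0.1499]
eef_rot: [0.0, 1.0, 0.026, -0.0]
wrist_force: [-0.1, -0.1, -0.2]
opening: 0.004
grasp_force: 0.0
```

```bash
python3 - <<'E'
from rows import *
print(pose()[0]); rows([tw(-106,-90,0,32)])
im,d=camera("top"); cal=calibration("top")
m=np.zeros(d.shape,bool); m[60:262,60:262]=1
P,u,v=world(cal,d,m); k=(im[v,u,2]>150)&(im[v,u,0]<90)&(P[:,2]>.046)&(P[:,2]<.06)
if k.sum(): 
    c,r=cv2.minEnclosingCircle(P[k,:2].astype(np.float32)*1000); print(c,r,tolane(LP,c))
cv2.imwrite("pics/t1.png",im)
im,d=camera("scene"); cv2.imwrite("pics/s1.png",im[100:400,200:600])
E
```

```text
[4.66908179e+02 7.85605326e+01 1.49892549e+02 5.26084518e-02]
[0, 0, 1, 118, np.float64(0.01)]
(514.5729370117188, 73.80021667480469) 9.999999747378752e-05 [-59.05756135 -96.27054739]
```

View pics/s1.png

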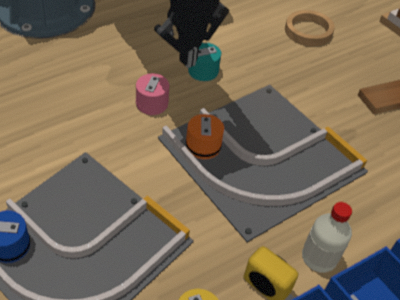

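The scene crop shows the shut gripper above and behind the orange carrier (205,133), clear of the pink puck (152,92) and the turquoise puck (204,60). Next I descend.

Emit:
move_arm --series '[[[0,0,0,25,0],[0,0,0,50,0],[0,0,0,75,0],[0,0,0,95,0],[0,0,0,110,0],[0,0,0,118,0],[0,0,0,118,0],[0,0,0,118,0],[0,3,0,118,0],[0,6,0,118,0]]]'

```text
time_s: 3.1
eef_pos: [0.4743, 0.077, 0.0336]
eef_rot: [0.0, 1.0, 0.024, 0.001]
wrist_force: [0.3, 0.6, -1.4]
opening: -0.001
grasp_force: 0.0
```

```bash
python3 - <<'E'
from rows import *
p,o=pose(); print(p,tolane(LP,p[:2]),o["wrist_force"]); rows([tw(*center(s),32) for s in np.linspace(-93,-20,10)])
E
```

```text
[4.74333729e+02 7.70041239e+01 3.35982589e+01 4.83699899e-02] [-99.11190725 -91.25973024] [ 0.27442807  0.60573537 -1.38798481]
[0, 6, -1, 2, np.float64(0.0)]
[0, 14, -1, 2, np.float64(0.0)]
[0, 22, -1, 2, np.float64(0.0)]
[0, 30, -1, 2, np.float64(0.0)]
[0, 39, -1, 2, np.float64(0.0)]
[0, 47, -1, 2, np.float64(0.0)]
[0, 55, -1, 2, np.float64(0.0)]
[0, 63, -1, 2, np.float64(0.0)]
[0, 71, -1, 2, np.float64(0.0)]
[0, 79, -1, 2, np.float64(0.0)]
```

Emit:
move_arm --series '[[[0,6,0,0,0],[0,12,0,0,0],[0,18,0,0,0],[0,23,0,0,0],[0,28,0,0,0],[0,33,0,0,0],[0,38,0,0,0],[0,43,0,0,0],[0,48,0,0,0],[0,48,0,0,0]]]'

```text
time_s: 3.93
eef_pos: [0.5224, 0.0796, 0.0325]
eef_rot: [0.0, 1.0, 0.024, 0.001]
wrist_force: [0.1, 0.3, -0.2]
opening: 0.003
grasp_force: 0.0
```

```bash
cat >> rows.py <<'E'
def pusher(s,D=42,z=32):
    x,y,a=center(s); return tw(x-D*np.cos(a),y-D*np.sin(a),a,z)
def look(tag,save=False):
    p,o=pose(); print("tcp",p.round(3),"lane",tolane(LP,p[:2]).round(1),o["wrist_force"].round(1),o["time_s"])
    for cn in ("scene","top"):
        im,d=camera(cn); cal=calibration(cn)
        P,u,v=world(cal,d,d>0); h=cv2.cvtColor(im,cv2.COLOR_BGR2HSV)[v,u]
        q=tolane(LP,P[:,:2]*1000)
        k=(h[:,0]>4)&(h[:,0]<17)&(h[:,1]>150)&(P[:,2]>.03)&(P[:,2]<.065)&(abs(q)<150).all(1)
        if k.sum()>20:
            top=k&(P[:,2]>.05)
            c,r=cv2.minEnclosingCircle(q[top].astype(np.float32)); print(cn,"carrier lane",np.round(c,1),round(r,1),"z",np.percentile(P[k,2],[2,50,98]).round(4),k.sum())
        else: print(cn,"hidden",k.sum())
        if save: cv2.imwrite(f"pics/{tag}_{cn}.png",im[100:400,200:600] if cn=="scene" else im)
E
python3 -c "
from rows import *
look('a',1); rows([pusher(s) for s in np.linspace(0,70,11)[1:]])"
```

```text
tcp [5.22398e+02 7.96030e+01 3.24870e+01 4.90000e-02] lane [-51.  -90.8] [ 0.1  0.3 -0.2] 3.9333
scene carrier lane [-10.5 -87.8] 32.0 z [0.0316 0.0561 0.0593] 955
top carrier lane [  -3.6 -114. ] 13.4 z [0.0328 0.0554 0.0579] 136
[0, 17, 2, 0, np.float64(-0.07)]
[0, 24, 5, 0, np.float64(-0.15)]
[0, 32, 7, 0, np.float64(-0.23)]
[0, 39, 8, 0, np.float64(-0.31)]
[0, 47, 9, 0, np.float64(-0.39)]
[0, 55, 9, 0, np.float64(-0.46)]
[0, 63, 8, 0, np.float64(-0.54)]
[0, 70, 7, 0, np.float64(-0.62)]
[0, 78, 5, 0, np.float64(-0.7)]
[0, 85, 3, 0, np.float64(-0.77)]
```

Emit:
move_arm --series '[[[0,9,0,0,0],[0,17,2,0,-0.07],[0,24,5,0,-0.15],[0,32,7,0,-0.23],[0,39,8,0,-0.31],[0,47,9,0,-0.39],[0,55,9,0,-0.46],[0,63,8,0,-0.54],[0,70,7,0,-0.62],[0,70,7,0,-0.62]]]'

```text
time_s: 4.87
eef_pos: [0.593, 0.0761, 0.0326]
eef_rot: [0.0, 0.944, 0.329, 0.001]
wrist_force: [-0.5, -0.4, 0.2]
opening: 0.001
grasp_force: 0.0
```

```bash
python3 -c "
from rows import *
look('b',1); rows([pusher(s) for s in np.linspace(56,119,10)[1:]])"
```

```text
tcp [593.04   76.059  32.582   0.671] lane [ 19.4 -97.5] [-0.5 -0.4  0.2] 4.8667
scene carrier lane [ 53.2 -74.3] 31.9 z [0.0314 0.056  0.0592] 1034
top hidden 0
[0, 7, 3, 0, np.float64(-0.08)]
[0, 15, 6, 0, np.float64(-0.16)]
[0, 22, 8, 0, np.float64(-0.23)]
[0, 30, 9, 0, np.float64(-0.31)]
[0, 37, 10, 0, np.float64(-0.39)]
[0, 45, 10, 0, np.float64(-0.47)]
[0, 53, 9, 0, np.float64(-0.55)]
[0, 61, 8, 0, np.float64(-0.62)]
[0, 68, 6, 0, np.float64(-0.7)]
```

View pics/b_scene.png

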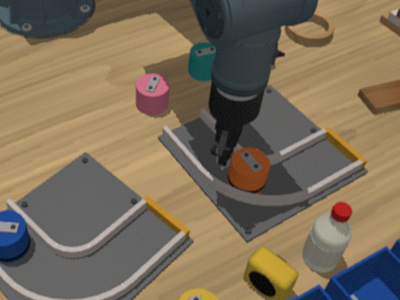

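The fingers are behind the orange carrier (249,170), which is upright and flat in the arc. I keep pushing.

Emit:
move_arm --series '[[[0,7,3,0,-0.08],[0,15,6,0,-0.16],[0,22,8,0,-0.23],[0,30,9,0,-0.31],[0,37,10,0,-0.39],[0,45,10,0,-0.47],[0,53,9,0,-0.55],[0,61,8,0,-0.62],[0,68,6,0,-0.7],[0,68,6,0,-0.7]]]'

```text
time_s: 5.8
eef_pos: [0.6485, 0.1143, 0.0323]
eef_rot: [-0.0, 0.774, 0.633, 0.0]
wrist_force: [0.0, 0.7, -0.2]
opening: -0.004
grasp_force: 0.0
```

```bash
python3 -c "
from rows import *
look('c',1); rows([pusher(s) for s in np.linspace(119,191,10)[1:]])"
```

```text
tcp [648.497 114.34   32.261   1.37 ] lane [ 76.6 -61.8] [ 0.   0.7 -0.2] 5.8
scene carrier lane [ 92.4 -21.9] 32.0 z [0.0311 0.0549 0.0592] 710
top carrier lane [ 66.6 -18.4] 4.8 z [0.0338 0.0551 0.0576] 39
[0, 8, 4, 0, np.float64(-0.09)]
[0, 16, 7, 0, np.float64(-0.18)]
[0, 25, 8, 0, np.float64(-0.25)]
[0, 33, 6, 0, np.float64(-0.25)]
[0, 40, 4, 0, np.float64(-0.25)]
[0, 48, 2, 0, np.float64(-0.25)]
[0, 56, 0, 0, np.float64(-0.25)]
[0, 64, -2, 0, np.float64(-0.25)]
[0, 71, -4, 0, np.float64(-0.25)]
```

Emit:
move_arm --series '[[[0,8,4,0,-0.09],[0,16,7,0,-0.18],[0,25,8,0,-0.25],[0,33,6,0,-0.25],[0,40,4,0,-0.25],[0,48,2,0,-0.25],[0,56,0,0,-0.25],[0,64,-2,0,-0.25],[0,71,-4,0,-0.25],[0,71,-4,0,-0.25]]]'

```text
time_s: 6.73
eef_pos: [0.6582, 0.1859, 0.0323]
eef_rot: [-0.0, 0.69, 0.724, 0.0]
wrist_force: [-0.2, -0.7, -0.7]
opening: 0.002
grasp_force: 0.0
```

```bash
python3 -c "
from rows import *
look('d',1); rows([pusher(s) for s in np.linspace(191,221,8)[1:]])"
```

```text
tcp [658.222 185.934  32.299   1.62 ] lane [89.5  9.3] [-0.2 -0.7 -0.7] 6.7333
scene carrier lane [105.4  51.8] 27.6 z [0.0305 0.0432 0.0581] 302
top carrier lane [91.1 55.9] 27.6 z [0.0372 0.0558 0.0583] 459
[0, 4, 0, 0, np.float64(0.0)]
[0, 8, 0, 0, np.float64(0.0)]
[0, 13, 0, 0, np.float64(0.0)]
[0, 17, 0, 0, np.float64(0.0)]
[0, 21, 0, 0, np.float64(0.0)]
[0, 25, 0, 0, np.float64(0.0)]
[0, 30, 0, 0, np.float64(0.0)]
```

Emit:
move_arm --series '[[[0,4,0,0,0],[0,8,0,0,0],[0,12,0,0,0],[0,15,0,0,0],[0,17,0,0,0],[0,19,0,0,0],[0,20,0,0,0],[0,21,0,0,0],[0,22,0,0,0],[0,22,0,0,0]]]'

```text
time_s: 7.67
eef_pos: [0.6576, 0.206, 0.0323]
eef_rot: [-0.0, 0.69, 0.724, 0.0]
wrist_force: [-0.3, -0.5, -0.2]
opening: -0.003
grasp_force: 0.2
```

```bash
python3 -c "
from rows import *
look('e',1)"
```

```text
tcp [657.575 206.043  32.277   1.619] lane [89.7 29.4] [-0.3 -0.5 -0.2] 7.6667
scene carrier lane [101.1  62.3] 27.0 z [0.0305 0.043  0.0574] 289
top carrier lane [90.1 75.3] 26.6 z [0.0421 0.0559 0.0583] 409
```

Emit:
move_arm --series '[[[0,0.5,0,0,0],[0,1,0,0,0],[0,1.5,0,0,0],[0,2,0,0,0],[0,2.5,0,0,0],[0,3,0,0,0],[0,3,0,0,0],[0,3,0,0,0],[0,3,0,0,0],[0,3,0,0,0]]]'

```text
time_s: 8.6
eef_pos: [0.6574, 0.209, 0.0323]
eef_rot: [-0.0, 0.69, 0.724, 0.0]
wrist_force: [0.1, -1.8, -0.1]
opening: -0.001
grasp_force: 0.3
```

Emit:
move_arm --series '[[[0,0.3,0,0,0],[0,0.6,0,0,0],[0,0.9,0,0,0],[0,1.2,0,0,0],[0,1.5,0,0,0],[0,1.5,0,0,0],[0,1.5,0,0,0],[0,1.5,0,0,0],[0,1.5,0,0,0],[0,1.5,0,0,0]]]'

```text
time_s: 9.43
eef_pos: [0.6578, 0.2095, 0.0325]
eef_rot: [0.001, 0.69, 0.724, -0.0]
wrist_force: [1.5, -4.7, 0.6]
opening: 0.001
grasp_force: 2.6
```

```bash
python3 -c "
from rows import *
look('f',1)"
```

```text
tcp [657.792 209.545  32.503   1.618] lane [90.1 32.9] [ 1.5 -4.7  0.6] 9.4333
scene carrier lane [100.1  70.6] 24.5 z [0.0308 0.0431 0.0575] 289
top carrier lane [89.9 79.8] 26.8 z [0.0435 0.056  0.0585] 399
```

Commanded motion now turns into force (4.7 N) with the carrier at about y = 74 in the lane, so it is against the stop. I retreat straight back, then up.

Emit:
move_arm --series '[[[0,-3,0,0,0],[0,-10,0,0,0],[0,-20,0,0,0],[0,-30,0,0,0],[0,-30,0,-30,0],[0,-30,0,-65,0],[0,-50,0,-100,0],[0,-85,0,-130,0],[0,-120,0,-150,0],[0,-155,0,-160,0]]]'

```text
time_s: 10.37
eef_pos: [0.6662, 0.0542, 0.1966]
eef_rot: [0.002, 0.689, 0.724, 0.002]
wrist_force: [1.5, -1.5, 0.5]
opening: -0.003
grasp_force: 0.0
```

Emit:
move_arm --series '[[[0,-38,0,0,0],[0,-76,0,0,0],[0,-114,0,0,0],[0,-152,0,0,0],[0,-190,0,0,0],[0,-228,0,0,0],[0,-260,0,0,0],[0,-260,0,0,0],[0,-260,0,0,0],[0,-260,0,0,0]]]'

```text
time_s: 11.2
eef_pos: [0.6768, -0.2043, 0.192]
eef_rot: [-0.0, 0.69, 0.724, 0.0]
wrist_force: [-0.3, 1.0, -0.1]
opening: 0.0
grasp_force: 0.0
```

```bash
python3 -c "
from rows import *
look('g',1)
a=cv2.imread('pics/g_top.png'); cv2.imwrite('pics/g2.png',cv2.resize(a[60:270,60:520],None,fx=1.7,fy=1.7))"
```

```text
tcp [ 676.771 -204.3    191.969    1.618] lane [  90.5 -381.4] [-0.3  1.  -0.1] 11.2
scene carrier lane [91.7 73.6] 31.8 z [0.0313 0.0558 0.059 ] 1016
top hidden 0
```

View pics/g2.png

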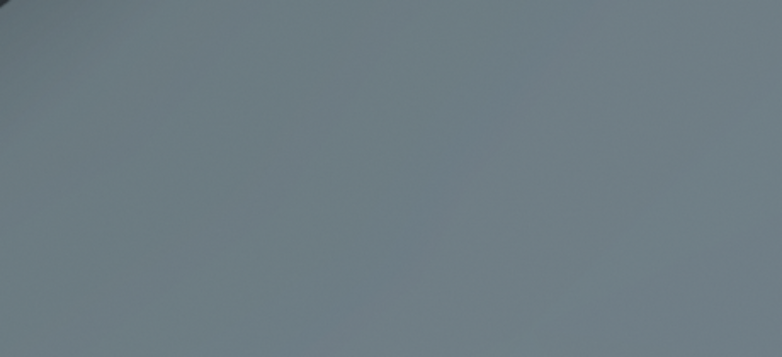

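View pics/g_scene.png

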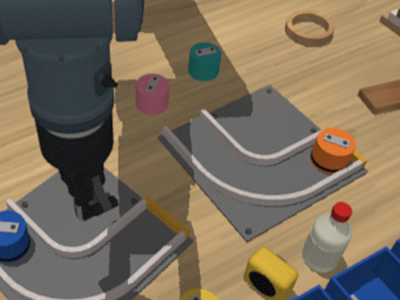

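The top view is blocked by the arm. The scene crop shows the orange carrier (333,148) upright against the yellow stop, measured at lane (91.7, 73.6) against home (90, 74). The blue carrier is unmoved (10,236), and the gripper is clear of everything.

```bash
python3 -c "
from bench import order
print(order.hand_in())"
```

```text
the job is handed in; nothing more can be done
None
```

I pushed the orange carrier round the left lane until it rested upright against the yellow stop, left the blue carrier where it was, and handed the job in at about 11 s; no verdict came back.

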